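# Run the lapping machine in fast gear

## Task

Get the lapping machine running in its fast gear: with the fingertips, push the gear lever from off, past the slow notch, all the way over to its second stop, and then press the round start button fully down and let it up again. Do not press start before the lever is at fast, leave the square stop key alone, and do not move or pick up the two stones and the pot standing beside the machine.

Things in the scene. Friction and masses are not known exactly. Their poses are not given: they have to be found in the camera images.
- lap: bench lapping machine, fixed: a grey box 160 mm deep (x) by 280 wide (y), its deck 55 mm above the table. Origin at the centre of its underside; x points to its back, y to its left, z up. Deck, left: the lapping disc in a black rim 144 mm across, 16 high in front, a guard 50 high at the back; right: the lever, with the two buttons in front of it
- lever_pivot (a point): pivot of the gear lever, 8 mm above the deck, at x = +35, y = -80 mm in the machine's frame. The lever swings about the machine's x axis, from right to left. Close behind the lever (10 mm) stands a half-round plate of radius 34 mm about the pivot, with pips: one = slow, two = fast; two small steel stop pegs stand no farther than 25 mm from the pivot
- lever_knob (a point): centre of the black ball knob (21 mm across) at the end of the thin steel gear lever, 75 mm from the pivot; at off and at fast it stands 77 mm above the deck (132 mm above the table), at slow 83 mm above the deck. It moves with the lever: from 29 mm right (machine -y) of the pivot at off to 29 mm left (+y) at fast
- lever (a joint): gear lever angle, rad, growing as it swings to the machine's left: 0 = off (leaning right), 0.40 = slow, a sprung notch (the lever stands upright), 0.80 = fast, the second stop (leaning left), against which it stays by itself. Between the places one must push the knob over a spring hump, 4 to 9 N, as the fingers rub on the knob, more if pushed faster than 40 mm/s; short of a hump's middle (about 0.20 and 0.60 rad) it springs back, past it it snaps on into the next place
- start_top (a point): centre of the top of the start button: the ROUND aluminium cap, 28 mm across, in a black round housing on the front right of the deck, at x = -32, y = -107 mm in the machine's frame. Pressed straight down
- start (a joint): start button travel, m: 0 = up, 0.006 = fully down (about 5 N); it springs back up
- stop_top (a point): centre of the top of the stop key: the SQUARE aluminium key, 22 mm wide, in a black square frame, 54 mm to the left of the start button, its top 18 mm above the deck. Leave it alone
- stop (a joint): stop key travel, m: 0 = up, 0.006 = fully down
- seal_teal: bystander: loose dark teal stone block, 40 x 42 x 66 mm high, standing to the right of the machine; origin at the centre of its underside
- seal_dark: bystander: loose dark mottled stone block, 35 x 36 x 68 mm high, standing to the right of the machine; origin at the centre of its underside
- pot_0: bystander: loose low round lidded paste pot, 45 mm across, 19 mm high, standing to the right of the machine; origin at the centre of its underside

How it is judged:
On the way, in this order (a step that is already met when the one before it is completed fails the run):
1. the gear lever is past slow and at its second stop, fast (value of joint lever above 0.75 rad), for 0.2 s.
2. the round start button is pressed down (value of joint start above 0.0045 m), for 0.04 s.
At the end, for the whole second after the job is handed in: the lever rests at fast (within 0.05 rad of 0.80), the start button has been pressed at least 4.5 of its 6 mm and is up again (within 1.5 mm), the stop key is up, and the three bystanders stand upright within 15 mm of where they were (value of joint lever above 0.75 rad and value of joint each of start, stop below 0.0015 m and distance of each of seal_teal, seal_dark, pot_0 from where it was at the start of the episode below 0.015 m and angle between each of seal_teal, seal_dark, pot_0's own z axis and vertical below 0.1 rad); the robot touches nothing.
It fails at once if start was pressed (over 3 mm) before the lever was at fast (value of joint start above 0.003 m and value of joint lever below 0.7 rad).
It fails at once if the stop key was pressed (over 3 mm) (value of joint stop above 0.003 m).
It fails at once if a bystander was moved more than 30 mm (distance of any of seal_teal, seal_dark, pot_0 from where it was at the start of the episode above 0.03 m).
It fails at once if a bystander was lifted more than 10 mm off the table (height (world z) of any of seal_teal, seal_dark, pot_0 above 0.01 m).
It also fails if it takes over 38 s, if anything falls off the work surface, if the arm or the gripper's body presses on something with over 40 N, if the wrist force passes 120 N, or if a joint passes its speed limit or range.

## Robot

A 6-joint arm with a two-finger parallel gripper is mounted at the origin on a cart in front of the work surface, level with it; the furniture and walls round the work are solid. World frame = base frame: x ahead of the robot, y to its left, z up, the work surface at z = 0. Lengths are in m, angles in rad, forces in N, time in s.
With the tool pointing down it reaches from about 0.35 to 0.775 m from the base axis. Payload 5.5 kg.
Tool frame: the origin (TCP) lies on the mounting face of the last link; the fingertips stand 173 mm ahead of it and the grasp point (between the pads) lies 155 mm ahead of it; z points along the fingers, y is the direction in which the jaws open and shut (so a half turn about z gives the same grasp; the last joint's range is limited). The gripper opens to 85 mm and grips with 20 to 120 N. Pads are 22 mm wide; open, the fingers measure 114 mm over their backs; the gripper's body (76 mm by 85 mm) begins 54 mm behind the grasp point. The pads swing forward as they close: fully open they stand 13 mm farther back than shut.
Start: joints at [1.136, 0.313, 0.046, 1.304, 0, 1.431], TCP at [0.167, 0.55, 0.405] pointing down, gripper open.
Joint ranges: [-2.76, 2.76], [-0.86, 1.69], [-1.03, 1.26], [-2.2, 2.34], [-1.47, 1.5], [-3.14, 3.14]. Speed limits (rad/s): [2.57, 2.57, 3.14, 3.14, 3.14, 3.14].

## Interface

Orientations are given as a unit quaternion [w, x, y, z].
In Python, from workcell import get_state, eyes, env gives the robot as it stands. The module is installed in compiled form; this text tells all that it offers.
- The arm moves only by the tool carry_out, never from a script. Its argument "motion" is a list of rows, each an object of numbers: "jaw": the opening, from -1 (shut) to 1 (fully open); "tx", "ty", "tz": the shift along the tool's x, y, z in cm; "wx", "wy", "wz": the turn, a rotation vector about the tool's x, y, z in degrees. In form: [{"jaw": .., "tx": .., "ty": .., "tz": .., "wx": .., "wy": .., "wz": ..}, ...]. A call has 1 to 20 rows; each row shifts and turns the commanded pose from where the row before left it, along the tool's axes as they then stand; what a row does not reach is not made up. A row lasts 1/8 s, in which the tool goes at most 62.5 mm and 10.7 degrees, less where a joint would pass 70% of its speed; a pose out of reach is approached as far as the arm can. A call with a gripper value outside its range is refused whole. The fingers move at their own pace and stop on an object; "force" is the grip in N (left out, the last holds). Time passes only in rows, so rows that do not move let the fingers close. It gives the time, the measured TCP pose, the force and the opening at its end, in the units of the state.
- get_state(): the state, without advancing time (a new reading comes with each control period).
- eyes.read_camera(name): name is "side" or "top"; returns the picture (384x512x3 uint8, blue, green, red); there is no depth.
- eyes.calibration(name): a dict with "K" (3x3 intrinsics, pixels), "camera_from_world" (4x4, takes a point from world to camera coordinates). Camera axes: x right, y up, looking along -z (the intrinsics and any distortion apply to the point x, -y, -z); pixel columns grow to the right and rows downward; lengths in m; the calibration is good to about 2 mm. A picture is of the moment at which its call begins. calibration takes no time and is no camera call.
- env.hand_in(): hands the job in, once; it reports no verdict.
The state is a dict: "clock": time; "joint_pos": joint angles; "qvel": joint speeds; "tau": joint torques, N m; "tcp_pos": TCP position; "orientation": TCP orientation; "wrist_force": force on the tool from outside, world axes, zero at the start; "ft_torque": the same for the moment, N m; "finger_gap": finger opening in m.
Only numpy, scipy, OpenCV 4.12 (cv2) and the standard library are available. Lean on these libraries where they do the work, as an engineer would, in place of code of your own. Each camera call takes 0.05 s, during which the arm holds its last target.

## Working session

There is one attempt and no reset: what is moved stays moved. The work goes in short steps, Python scripts to look and compute and a tool call to move; the robot and the scene stay as the last step left them, time stands still between calls to the robot, and variables do not carry over. Pictures are saved under pics/ and viewed, and the job is handed in when it is done.

Besides the shell and the picture viewer there is one more tool, called after "Call:" by a JSON object that holds its "op" and its "data". carry_out: Moves the arm, as the interface text tells. Its arguments: {"type":"object","properties":{"motion":{"type":"array"},"force":{"type":"number"}},"required":["motion"]}

```bash
mkdir -p pics; python3 - <<'E'
from workcell import get_state, eyes, env
import cv2
s=get_state(); print({k:s[k] for k in ('clock','tcp_pos','orientation','finger_gap','wrist_force')})
for n in ('side','top'):
    c=eyes.calibration(n); print(n,c)
    cv2.imwrite(f'pics/{n}0.png',eyes.read_camera(n))
E
```

```text
{'clock': 0.0, 'tcp_pos': array([0.16698811, 0.55000599, 0.40378486]), 'orientation': array([-2.74138994e-04,  1.46860632e-01,  9.89156754e-01, -8.91779244e-04]), 'finger_gap': 0.08517180366750161, 'wrist_force': array([-0.16069377, -1.10372065, -1.33444365])}
side {'K': array([[412.11196705,   0.        , 264.66176404],
       [  0.        , 412.11196705, 190.33893684],
       [  0.        ,   0.        ,   1.        ]]), 'camera_from_world': array([[-0.99990348,  0.01290343, -0.00515175,  0.52707745],
       [-0.00961549, -0.37502111,  0.9269664 , -0.12937695],
       [ 0.01002903,  0.92692646,  0.37510899, -0.8183728 ],
       [ 0.        ,  0.        ,  0.        ,  1.        ]])}
top {'K': array([[428.5538216 ,   0.        , 253.25917851],
       [  0.        , 428.5538216 , 194.14554505],
       [  0.        ,   0.        ,   1.        ]]), 'camera_from_world': array([[-0.01547816, -0.99936607, -0.03206055, -0.06941717],
       [ 0.98559409, -0.02065004,  0.16786261, -0.53958199],
       [-0.16841825, -0.02900048,  0.98528892, -0.87558768],
       [ 0.        ,  0.        ,  0.        ,  1.        ]])}
```

View pics/side0.png

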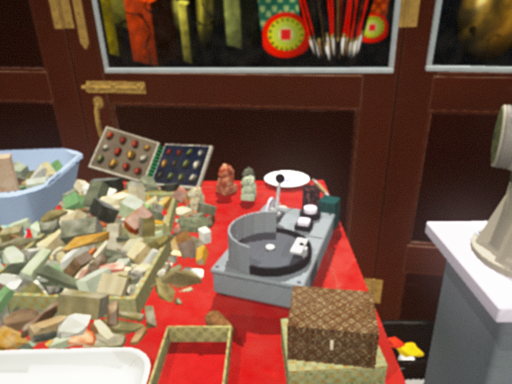

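View pics/top0.png

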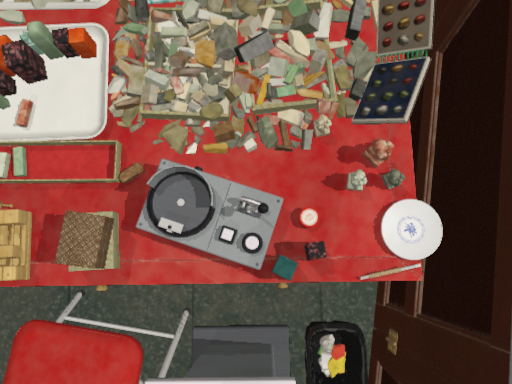

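```bash
cat > h.py <<'E'
import numpy as np, cv2
from workcell import get_state, eyes, env
C={n:eyes.calibration(n) for n in('side','top')}
def proj(n,p):
    p=np.atleast_2d(p); T=C[n]['camera_from_world']; c=p@T[:3,:3].T+T[:3,3]
    c=c*[1,-1,-1]; u=c@C[n]['K'].T; return u[:,:2]/u[:,2:]
def ray(n,uv):
    T=C[n]['camera_from_world']; R=T[:3,:3]; o=-R.T@T[:3,3]
    d=np.linalg.inv(C[n]['K'])@[uv[0],uv[1],1]; d=R.T@(d*[1,-1,-1]); return o,d/np.linalg.norm(d)
def onplane(n,uv,z):
    o,d=ray(n,uv); return o+d*(z-o[2])/d[2]
def tri(uv1,uv2):
    o1,d1=ray('top',uv1);o2,d2=ray('side',uv2)
    t=np.linalg.lstsq(np.c_[d1,-d2],o2-o1,rcond=None)[0]
    a=o1+t[0]*d1;b=o2+t[1]*d2; return (a+b)/2,np.linalg.norm(a-b)
E
python3 - <<'E'
from h import *
t=cv2.imread('pics/top0.png'); s=cv2.imread('pics/side0.png')
cv2.imwrite('pics/top0z.png',cv2.resize(t[150:290,130:335],(800,546),interpolation=cv2.INTER_CUBIC))
cv2.imwrite('pics/side0z.png',cv2.resize(s[165:305,205:365],(686,600),interpolation=cv2.INTER_CUBIC))
for n in C:
  print(n,proj(n,[[0,0,0],[.167,.55,.4],[.4,0,0],[.5,0,.055]]), ray(n,(256,192)))
E
```

```text
side [[ 530.08471566  255.48991394]
 [1224.04544061  102.2062849 ]
 [ 328.98954572  257.75724194]
 [ 278.61619634  233.59258809]] (array([0.53399004, 0.70325121, 0.42962245]), array([ 0.01102316, -0.92547419, -0.37865025]))
top [[ 219.28314582  458.24236646]
 [-264.12016694  454.43467239]
 [ 218.89668317  260.20158985]
 [ 215.91259092  211.9162613 ]] (array([ 0.38326942, -0.10590803,  0.95105693]), array([ 0.1732479 ,  0.0225049 , -0.98462109]))
```

View pics/top0z.png

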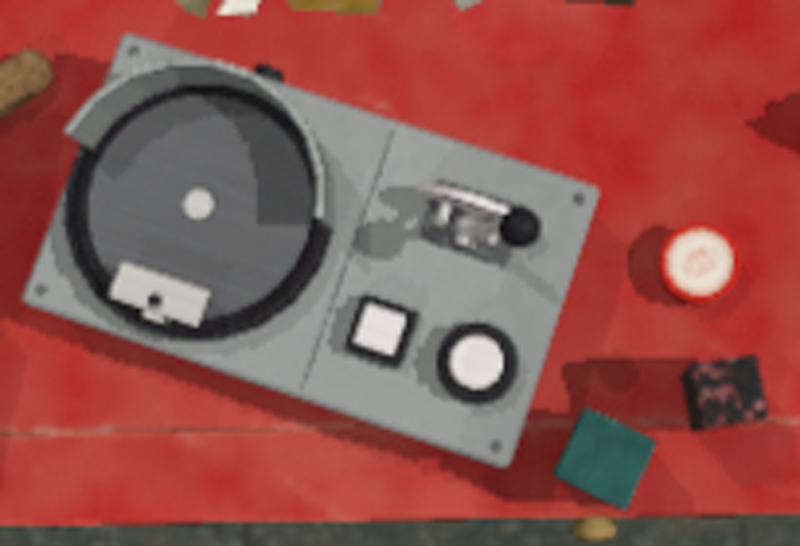

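View pics/side0z.png

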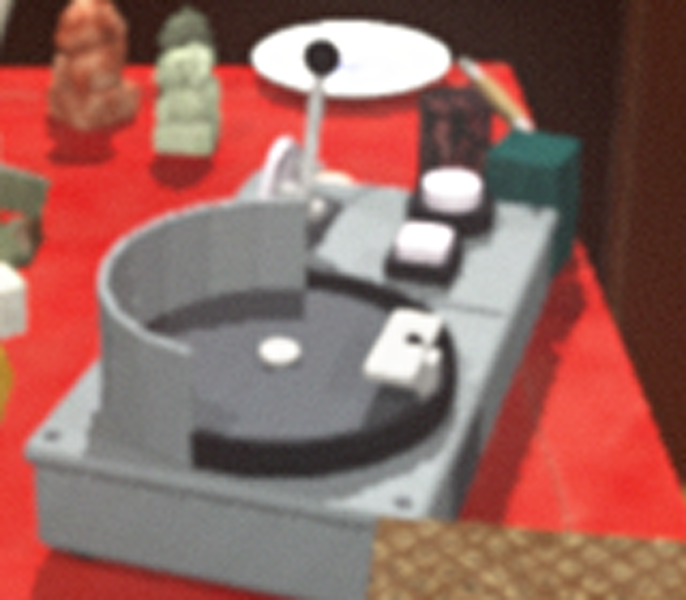

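```bash
cat >> h.py <<'E'
def blobs(img,mask_lo,mask_hi,roi,amin=20):
    x0,y0,x1,y1=roi; m=cv2.inRange(img[y0:y1,x0:x1],np.array(mask_lo),np.array(mask_hi))
    n,l,st,c=cv2.connectedComponentsWithStats(m)
    return [(st[i].tolist(),(c[i]+[x0,y0]).round(2).tolist()) for i in range(1,n) if st[i,4]>=amin]
E
python3 - <<'E'
from h import *
t=cv2.imread('pics/top0.png'); s=cv2.imread('pics/side0.png')
print('top white',blobs(t,(190,190,190),(255,255,255),(210,220,270,260)))
print('top knob',blobs(t,(0,0,0),(50,50,50),(252,195,272,217),8))
print('side white',blobs(s,(190,185,190),(255,255,255),(290,195,325,232)))
print('side knob',blobs(s,(0,0,0),(55,55,55),(272,170,290,186),8))
f=lambda u,v:(130+u/3.902-.37,150+v/3.9-.37)
cs=[f(*c) for c in [(127,37),(598,187),(507,467),(25,300)]]
P=np.array([onplane('top',c,.055) for c in cs]); print(P.round(4),[np.linalg.norm(P[i]-P[(i+1)%4]).round(4) for i in range(4)])
c=P.mean(0); yv=(P[0]-P[1]+P[3]-P[2])[:2]; yaw=np.arctan2(-yv[0],yv[1]); print(c,yaw)
R=np.array([[np.cos(yaw),-np.sin(yaw)],[np.sin(yaw),np.cos(yaw)]])
for nm,p in dict(pivot=(.035,-.08),knob=(.035,-.109),knobfast=(.035,-.051),start=(-.032,-.107),stop=(-.032,-.053)).items():
    print(nm,(R@p+c[:2]).round(4))
print('teal',onplane('top',f(605,460),.066),'dark',onplane('top',f(725,392),.068),'pot',onplane('top',f(699,262),.019))
E
```

```text
top white [([12, 9, 12, 12, 95], [227.08, 234.04]), ([36, 17, 13, 12, 124], [251.85, 242.37])]
top knob [([6, 9, 10, 9, 70], [262.44, 208.0])]
side white [([14, 10, 13, 9, 98], [309.92, 208.68]), ([0, 14, 20, 20, 212], [297.68, 219.0]), ([22, 21, 13, 16, 121], [319.72, 225.8])]
side knob [([5, 6, 6, 5, 20], [279.55, 178.05])]
[[ 0.6176  0.1167  0.055 ]
 [ 0.5278 -0.1421  0.055 ]
 [ 0.379  -0.0901  0.055 ]
 [ 0.4721  0.1694  0.055 ]] [np.float64(0.274), np.float64(0.1576), np.float64(0.2757), np.float64(0.1547)]
[0.49912425 0.01348853 0.055     ] -0.3393296598494335
pivot [ 0.5055 -0.0736]
knob [ 0.4958 -0.1009]
knobfast [ 0.5152 -0.0463]
start [ 0.4333 -0.0768]
stop [ 0.4513 -0.0258]
teal [ 0.3818769  -0.14137451  0.066     ] dark [ 0.41589896 -0.20477169  0.068     ] pot [ 0.48997408 -0.19866693  0.019     ]
```

```bash
python3 - <<'E'
from h import *
# side knob: fix by circle, refine
k,e=tri((262.4,208.0),(279.6,178.2)); print('knob tri',k,e,'top@.132',onplane('top',(262.4,208),.132),'side pred',proj('side',onplane('top',(262.4,208),.132)))
a,e=tri((251.85,242.37),(309.92,208.68)); print('start tri',a,e)
for z in (.071,.073,.076): print(z,onplane('top',(251.85,242.37),z).round(4),onplane('top',(227.08,234.04),z).round(4))
from scipy.spatial.transform import Rotation as Ro
s=get_state();q=s['orientation'];print(Ro.from_quat(np.r_[q[1:],q[0]]).as_matrix().round(3))
E
```

```text
knob tri [ 0.49497769 -0.09892652  0.13200547] 0.0016632438186815071 top@.132 [ 0.49581375 -0.09900781  0.132     ] side pred [[278.79955564 178.13192362]]
start tri [ 0.43266263 -0.07547509  0.07249387] 0.0019668395923551677
0.071 [ 0.4337 -0.0756  0.071 ] [ 0.4516 -0.0249  0.071 ]
0.073 [ 0.4336 -0.0756  0.073 ] [ 0.4515 -0.0251  0.073 ]
0.076 [ 0.4334 -0.0757  0.076 ] [ 0.4513 -0.0253  0.076 ]
[[-0.957  0.291 -0.001]
 [ 0.291  0.957 -0.001]
 [ 0.    -0.002 -1.   ]]
```

Call:
{"op": "carry_out", "data": {"motion": [{"jaw": -1, "wz": 2.5}, {"jaw": -1, "tx": -1.5, "ty": -1.5}, {"jaw": -1, "tx": -3, "ty": -3.1}, {"jaw": -1, "tx": -3.3, "ty": -3.4}, {"jaw": -1, "tx": -3.3, "ty": -3.4}, {"jaw": -1, "tx": -3.3, "ty": -3.4}, {"jaw": -1, "tx": -3.3, "ty": -3.4}, {"jaw": -1, "tx": -3.3, "ty": -3.4}, {"jaw": -1, "tx": -3.3, "ty": -3.4}, {"jaw": -1, "tx": -3.3, "ty": -3.4}, {"jaw": -1, "tx": -3.3, "ty": -3.4}, {"jaw": -1, "tx": -3.3, "ty": -3.4}, {"jaw": -1, "tx": -3.3, "ty": -3.4}, {"jaw": -1, "tx": -3.3, "ty": -3.4}, {"jaw": -1, "tx": -3.3, "ty": -3.4}, {"jaw": -1, "tx": -3.3, "ty": -3.4}, {"jaw": -1, "tx": -3.3, "ty": -3.4}, {"jaw": -1, "tx": -1.9, "ty": -2.2}, {"jaw": -1}, {"jaw": -1}]}}

```text
invalid input at $.motion[0]: expected keys jaw, tx, ty, tz, wx, wy, wz
```

Call:
{"op": "carry_out", "data": {"motion": [{"jaw": -1, "tx": 0, "ty": 0, "tz": 0, "wx": 0, "wy": 0, "wz": 2.5}, {"jaw": -1, "tx": -1.5, "ty": -1.5, "tz": 0, "wx": 0, "wy": 0, "wz": 0}, {"jaw": -1, "tx": -3, "ty": -3.1, "tz": 0, "wx": 0, "wy": 0, "wz": 0}, {"jaw": -1, "tx": -3.3, "ty": -3.4, "tz": 0, "wx": 0, "wy": 0, "wz": 0}, {"jaw": -1, "tx": -3.3, "ty": -3.4, "tz": 0, "wx": 0, "wy": 0, "wz": 0}, {"jaw": -1, "tx": -3.3, "ty": -3.4, "tz": 0, "wx": 0, "wy": 0, "wz": 0}, {"jaw": -1, "tx": -3.3, "ty": -3.4, "tz": 0, "wx": 0, "wy": 0, "wz": 0}, {"jaw": -1, "tx": -3.3, "ty": -3.4, "tz": 0, "wx": 0, "wy": 0, "wz": 0}, {"jaw": -1, "tx": -3.3, "ty": -3.4, "tz": 0, "wx": 0, "wy": 0, "wz": 0}, {"jaw": -1, "tx": -3.3, "ty": -3.4, "tz": 0, "wx": 0, "wy": 0, "wz": 0}, {"jaw": -1, "tx": -3.3, "ty": -3.4, "tz": 0, "wx": 0, "wy": 0, "wz": 0}, {"jaw": -1, "tx": -3.3, "ty": -3.4, "tz": 0, "wx": 0, "wy": 0, "wz": 0}, {"jaw": -1, "tx": -3.3, "ty": -3.4, "tz": 0, "wx": 0, "wy": 0, "wz": 0}, {"jaw": -1, "tx": -3.3, "ty": -3.4, "tz": 0, "wx": 0, "wy": 0, "wz": 0}, {"jaw": -1, "tx": -3.3, "ty": -3.4, "tz": 0, "wx": 0, "wy": 0, "wz": 0}, {"jaw": -1, "tx": -3.3, "ty": -3.4, "tz": 0, "wx": 0, "wy": 0, "wz": 0}, {"jaw": -1, "tx": -3.3, "ty": -3.4, "tz": 0, "wx": 0, "wy": 0, "wz": 0}, {"jaw": -1, "tx": -1.9, "ty": -2.2, "tz": 0, "wx": 0, "wy": 0, "wz": 0}, {"jaw": -1, "tx": 0, "ty": 0, "tz": 0, "wx": 0, "wy": 0, "wz": 0}]}}

```text
clock: 2.48
tcp_pos: [0.4831, -0.1393, 0.4038]
orientation: [-0.001, 0.17, 0.985, 0.0]
wrist_force: [-0.1, 0.0, -1.1]
finger_gap: -0.0001
```

```bash
python3 - <<'E'
from h import *
s=eyes.read_camera('side'); t=eyes.read_camera('top')
cv2.imwrite('pics/s1.png',cv2.resize(s[60:260,190:390],(600,600),interpolation=cv2.INTER_CUBIC))
cv2.imwrite('pics/t1.png',t)
st=get_state(); p=st['tcp_pos']
tip=p-[0,0,.173]; uv=proj('side',[tip,tip+[0,0,.013],tip-[0,0,.013]]); print(uv, (uv-[190,60])*3)
my=np.array([.333,.943,0])
print((proj('side',[tip+.0145*my,tip-.0145*my])-[190,60])*3)
E
```

```text
[[284.89359994 126.7723557 ]
 [284.97727225 120.55961754]
 [284.81087762 132.91455637]] [[284.68079982 200.31706711]
 [284.93181675 181.67885263]
 [284.43263286 218.7436691 ]]
[[278.7636238  205.03647707]
 [290.42428263 195.73619104]]
```

View pics/s1.png

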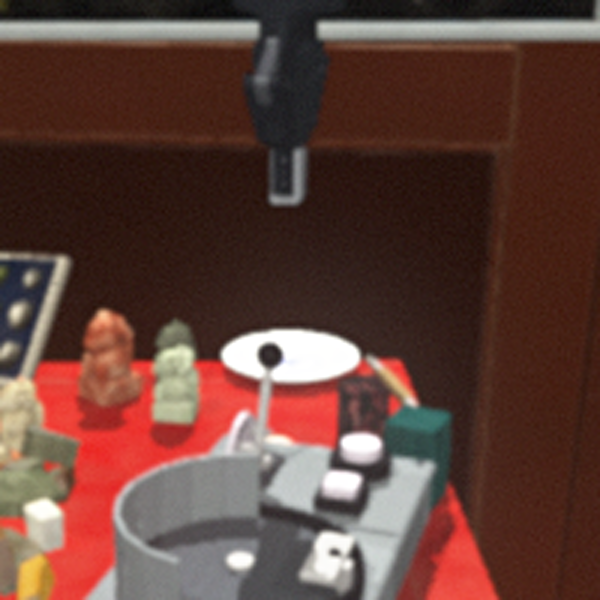

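View pics/t1.png

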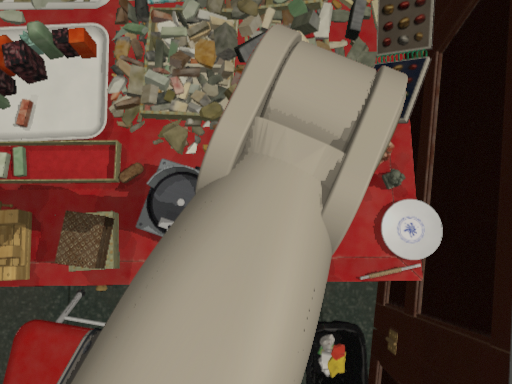

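Call:
{"op": "carry_out", "data": {"motion": [{"jaw": -1, "tx": 0, "ty": 0, "tz": 2, "wx": 0, "wy": 0, "wz": 0}, {"jaw": -1, "tx": 0, "ty": 0, "tz": 3.5, "wx": 0, "wy": 0, "wz": 0}, {"jaw": -1, "tx": 0, "ty": 0, "tz": 3.5, "wx": 0, "wy": 0, "wz": 0}, {"jaw": -1, "tx": 0, "ty": 0, "tz": 1.5, "wx": 0, "wy": 0, "wz": 0}, {"jaw": -1, "tx": 0, "ty": 0, "tz": 0.8, "wx": 0, "wy": 0, "wz": 0}, {"jaw": -1, "tx": 0, "ty": 0, "tz": 0, "wx": 0, "wy": 0, "wz": 0}]}}

```text
clock: 3.32
tcp_pos: [0.4828, -0.1373, 0.2921]
orientation: [0.0, 0.168, 0.986, 0.0]
wrist_force: [0.5, -0.6, -0.2]
finger_gap: -0.0
```

```bash
python3 - <<'E'
from h import *
s=eyes.read_camera('side')
cv2.imwrite('pics/s2.png',cv2.resize(s[100:250,215:365],(600,600),interpolation=cv2.INTER_CUBIC))
p=get_state()['tcp_pos']; print(p)
E
```

```text
[ 0.48301706 -0.13749646  0.2925848 ]
```

View pics/s2.png

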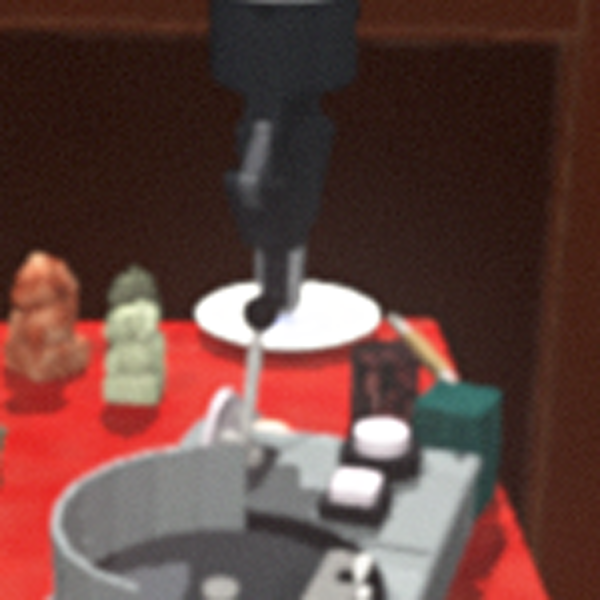

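Call:
{"op": "carry_out", "data": {"motion": [{"jaw": -1, "tx": 0, "ty": 0.6, "tz": 0, "wx": 0, "wy": 0, "wz": 0}, {"jaw": -1, "tx": 0, "ty": 0.4, "tz": 0, "wx": 0, "wy": 0, "wz": 0}, {"jaw": -1, "tx": 0, "ty": 0.4, "tz": 0, "wx": 0, "wy": 0, "wz": 0}, {"jaw": -1, "tx": 0, "ty": 0.4, "tz": 0, "wx": 0, "wy": 0, "wz": 0}, {"jaw": -1, "tx": 0, "ty": 0.4, "tz": 0, "wx": 0, "wy": 0, "wz": 0}, {"jaw": -1, "tx": 0, "ty": 0.4, "tz": 0, "wx": 0, "wy": 0, "wz": 0}, {"jaw": -1, "tx": 0, "ty": 0.4, "tz": 0, "wx": 0, "wy": 0, "wz": 0}, {"jaw": -1, "tx": 0, "ty": 0.4, "tz": 0, "wx": 0, "wy": 0, "wz": 0}, {"jaw": -1, "tx": 0, "ty": 0.4, "tz": 0, "wx": 0, "wy": 0, "wz": 0}, {"jaw": -1, "tx": 0, "ty": 0.4, "tz": 0, "wx": 0, "wy": 0, "wz": 0}, {"jaw": -1, "tx": 0, "ty": 0.4, "tz": 0, "wx": 0, "wy": 0, "wz": 0}]}}

```text
clock: 4.75
tcp_pos: [0.4979, -0.0938, 0.2915]
orientation: [-0.0, 0.168, 0.986, -0.0]
wrist_force: [-1.3, -1.2, 1.1]
finger_gap: 0.0
```

```bash
python3 - <<'E'
from h import *
s=eyes.read_camera('side')
cv2.imwrite('pics/s3.png',cv2.resize(s[100:250,215:365],(600,600),interpolation=cv2.INTER_CUBIC))
p=get_state(); print(p['tcp_pos'],p['wrist_force'],(p['tcp_pos'][:2]-[.505,-.072])@[.333,.943])
E
```

```text
[ 0.4979811  -0.09357827  0.29157489] [-0.94631644 -0.6925157   1.12198457] -0.022685601381150434
```

View pics/s3.png

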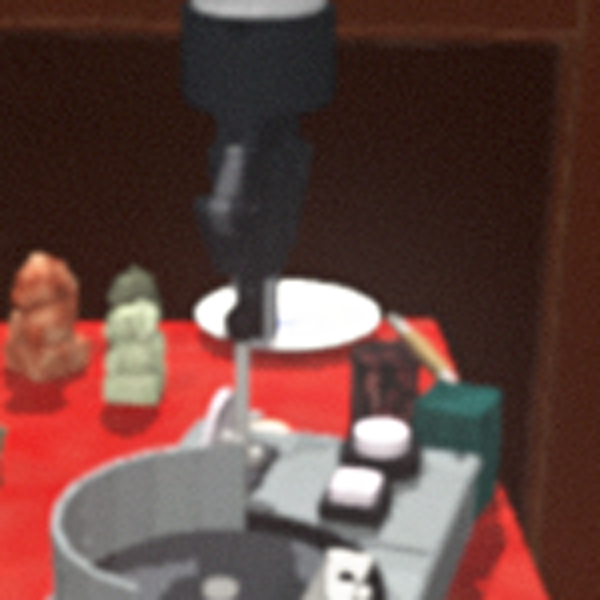

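Call:
{"op": "carry_out", "data": {"motion": [{"jaw": -1, "tx": 0, "ty": 0.4, "tz": 0, "wx": 0, "wy": 0, "wz": 0}, {"jaw": -1, "tx": 0, "ty": 0.4, "tz": 0, "wx": 0, "wy": 0, "wz": 0}, {"jaw": -1, "tx": 0, "ty": 0.4, "tz": 0, "wx": 0, "wy": 0, "wz": 0}, {"jaw": -1, "tx": 0, "ty": 0.4, "tz": 0, "wx": 0, "wy": 0, "wz": 0}, {"jaw": -1, "tx": 0, "ty": 0.4, "tz": 0, "wx": 0, "wy": 0, "wz": 0}, {"jaw": -1, "tx": 0, "ty": 0.3, "tz": 0, "wx": 0, "wy": 0, "wz": 0}, {"jaw": -1, "tx": 0, "ty": 0, "tz": 0, "wx": 0, "wy": 0, "wz": 0}]}}

```text
clock: 5.68
tcp_pos: [0.5057, -0.0721, 0.2916]
orientation: [-0.0, 0.168, 0.986, 0.0]
wrist_force: [0.2, 0.1, 0.4]
finger_gap: 0.0001
```

```bash
python3 - <<'E'
from h import *
s=eyes.read_camera('side')
cv2.imwrite('pics/s4.png',cv2.resize(s[100:250,215:365],(600,600),interpolation=cv2.INTER_CUBIC))
p=get_state(); print(p['tcp_pos'],p['wrist_force'],(p['tcp_pos'][:2]-[.505,-.072])@[.333,.943])
print((proj('side',[[.515,-.045,.132]])-[215,100])*4)
E
```

```text
[ 0.50560031 -0.07227316  0.29159243] [0.26596284 0.28406435 0.06951115] -5.768731619789453e-05
[[220.88780367 351.31327181]]
```

View pics/s4.png

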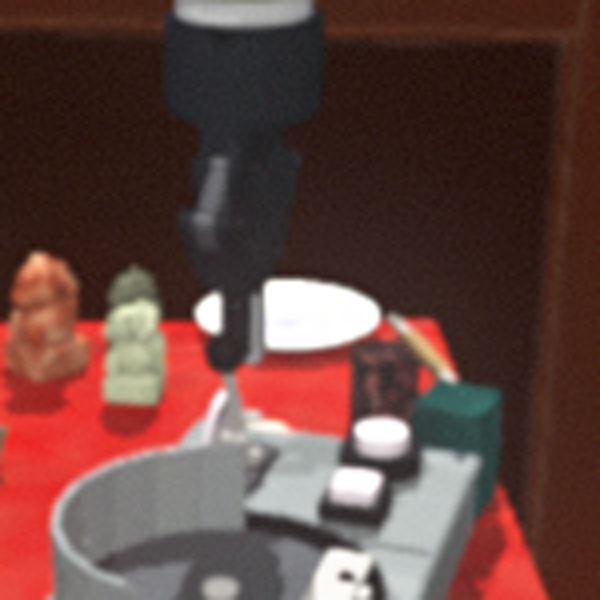

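Call:
{"op": "carry_out", "data": {"motion": [{"jaw": -1, "tx": 0, "ty": -0.7, "tz": 0, "wx": 0, "wy": 0, "wz": 0}, {"jaw": -1, "tx": 0, "ty": -0.8, "tz": 0, "wx": 0, "wy": 0, "wz": 0}, {"jaw": -1, "tx": 1.7, "ty": -1.3, "tz": 0, "wx": 0, "wy": 0, "wz": 0}, {"jaw": -1, "tx": 2.5, "ty": 0, "tz": 0, "wx": 0, "wy": 0, "wz": 0}, {"jaw": -1, "tx": 2.5, "ty": 0, "tz": 0, "wx": 0, "wy": 0, "wz": 0}, {"jaw": -1, "tx": 0, "ty": 0, "tz": 1.5, "wx": 0, "wy": 0, "wz": 0}, {"jaw": -1, "tx": 0, "ty": 0, "tz": 1.5, "wx": 0, "wy": 0, "wz": 0}, {"jaw": -1, "tx": 0, "ty": 0, "tz": 0, "wx": 0, "wy": 0, "wz": 0}, {"jaw": -1, "tx": 0, "ty": 0, "tz": 0, "wx": 0, "wy": 0, "wz": 0}]}}

```text
clock: 6.85
tcp_pos: [0.4332, -0.077, 0.2621]
orientation: [0.0, 0.169, 0.986, -0.0]
wrist_force: [0.5, -0.0, -0.1]
finger_gap: 0.0002
```

```bash
python3 - <<'E'
from h import *
s=eyes.read_camera('side');t=eyes.read_camera('top')
cv2.imwrite('pics/s5.png',cv2.resize(s[100:250,215:365],(600,600),interpolation=cv2.INTER_CUBIC))
cv2.imwrite('pics/t5.png',t)
p=get_state(); print(p['clock'],p['tcp_pos'],p['wrist_force'],p['tcp_pos'][:2]-[.4333,-.0762])
tip=p['tcp_pos']-[0,0,.173]; print((proj('side',[tip,[.4333,-.0762,.0725],[.515,-.045,.132]])-[215,100])*4)
print('knob',blobs(s,(0,0,0),(55,55,55),(262,178,280,195),8))
E
```

```text
6.95 [ 0.4334003  -0.07694174  0.26229764] [ 0.89305289  0.46599842 -0.41040028] [ 0.0001003  -0.00074174]
[[377.19496912 403.76166946]
 [376.40347049 433.95140512]
 [220.88780367 351.31327181]]
knob []
```

View pics/s5.png

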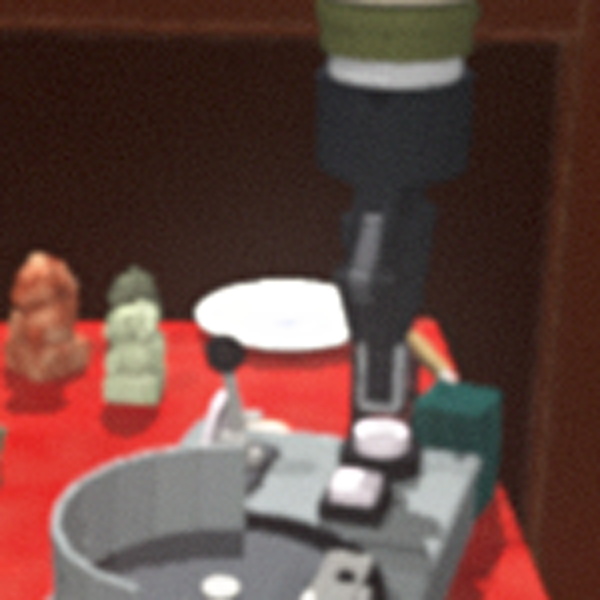

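View pics/t5.png

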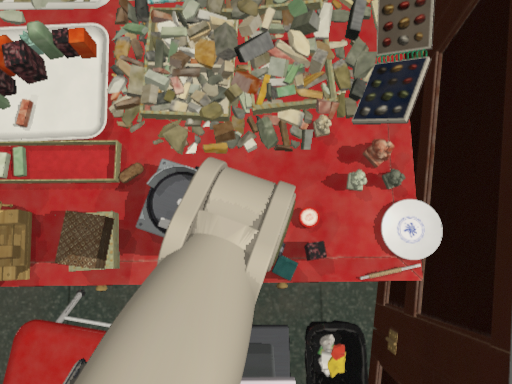

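Call:
{"op": "carry_out", "data": {"motion": [{"jaw": -1, "tx": 0, "ty": 0, "tz": 0.7, "wx": 0, "wy": 0, "wz": 0}, {"jaw": -1, "tx": 0, "ty": 0, "tz": 0.7, "wx": 0, "wy": 0, "wz": 0}, {"jaw": -1, "tx": 0, "ty": 0, "tz": 0.3, "wx": 0, "wy": 0, "wz": 0}, {"jaw": -1, "tx": 0, "ty": 0, "tz": 0.2, "wx": 0, "wy": 0, "wz": 0}, {"jaw": -1, "tx": 0, "ty": 0, "tz": 0.2, "wx": 0, "wy": 0, "wz": 0}, {"jaw": -1, "tx": 0, "ty": 0, "tz": 0.2, "wx": 0, "wy": 0, "wz": 0}, {"jaw": -1, "tx": 0, "ty": 0, "tz": 0, "wx": 0, "wy": 0, "wz": 0}]}}

```text
clock: 7.82
tcp_pos: [0.4332, -0.0766, 0.2436]
orientation: [0.002, 0.168, 0.986, -0.001]
wrist_force: [-14.9, 5.2, 51.7]
finger_gap: -0.0003
```

```bash
python3 - <<'E'
from h import *
s=eyes.read_camera('side')
cv2.imwrite('pics/s6.png',cv2.resize(s[150:250,265:365],(600,600),interpolation=cv2.INTER_CUBIC))
p=get_state(); print(p['clock'],p['tcp_pos'],p['wrist_force'])
E
```

```text
7.875 [ 0.43315683 -0.07654813  0.2435986 ] [-13.960436     4.58499339  51.85311379]
```

View pics/s6.png

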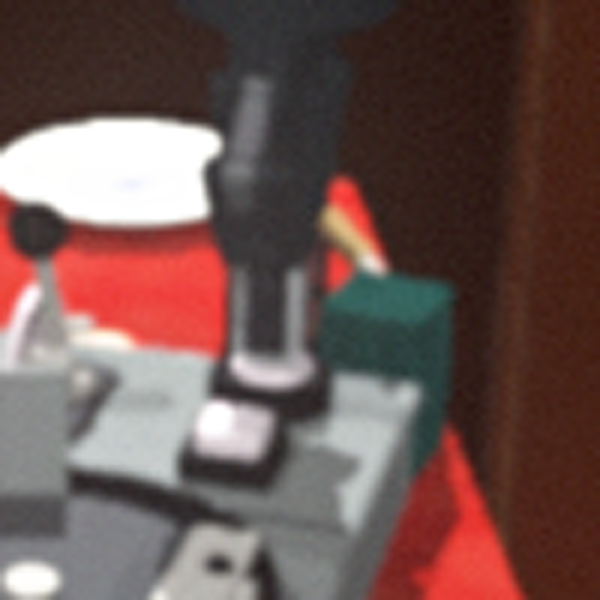

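```bash
python3 - <<'E'
from h import *
a=cv2.imread('pics/side0.png')[195:235,285:335]
b=eyes.read_camera('side')[195:235,285:335]
cv2.imwrite('pics/c6.png',np.hstack([cv2.resize(x,(400,320),interpolation=cv2.INTER_CUBIC) for x in(a,b)]))
for x in(a,b): print(x[5:24,20:30].mean(axis=(1,2)).round().astype(int), x[5:24,33:37].mean(axis=(1,2)).round().astype(int))
E
```

```text
[ 69  67  66  82 158 243 255 255 255 254 245 227 216 189 124  67  67 120
 160] [ 82  81  73  69  69  70  67  68  68  66  67  75  91 103 102  98 100 105
 121]
[ 83  84  85  83  84  85  83  85 104 139 169 193 207 189 124  61  50  76
 111] [ 75  72  65  64  62  60  60  59  57  59  62  68  82  95  98  96  96  97
 107]
```

View pics/c6.png

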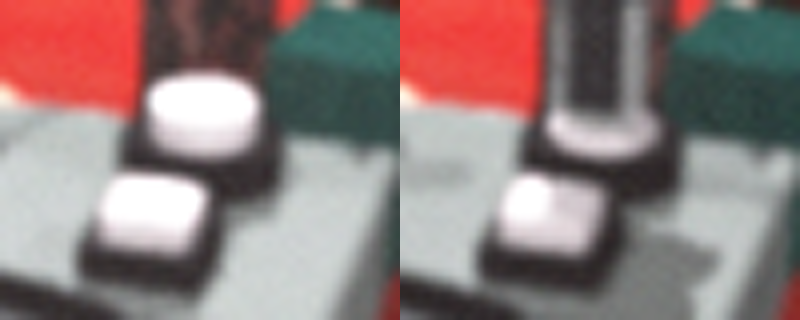

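Call:
{"op": "carry_out", "data": {"motion": [{"jaw": -1, "tx": 0, "ty": 0, "tz": -0.7, "wx": 0, "wy": 0, "wz": 0}, {"jaw": -1, "tx": 0, "ty": 0, "tz": -1, "wx": 0, "wy": 0, "wz": 0}, {"jaw": -1, "tx": 0, "ty": 0, "tz": -2.5, "wx": 0, "wy": 0, "wz": 0}, {"jaw": -1, "tx": 0, "ty": 0, "tz": -4, "wx": 0, "wy": 0, "wz": 0}, {"jaw": -1, "tx": 0, "ty": 0, "tz": -4, "wx": 0, "wy": 0, "wz": 0}, {"jaw": -1, "tx": 0, "ty": 0, "tz": -4, "wx": 0, "wy": 0, "wz": 0}, {"jaw": -1, "tx": 1, "ty": 3, "tz": 0, "wx": 0, "wy": 0, "wz": 0}, {"jaw": -1, "tx": 1, "ty": 4, "tz": 0, "wx": 0, "wy": 0, "wz": 0}, {"jaw": -1, "tx": 1, "ty": 4, "tz": 0, "wx": 0, "wy": 0, "wz": 0}, {"jaw": -1, "tx": 1, "ty": 4, "tz": 0, "wx": 0, "wy": 0, "wz": 0}, {"jaw": -1, "tx": 1, "ty": 4, "tz": 0, "wx": 0, "wy": 0, "wz": 0}, {"jaw": -1, "tx": 1, "ty": 4, "tz": 0, "wx": 0, "wy": 0, "wz": 0}, {"jaw": -1, "tx": 1, "ty": 4, "tz": 0, "wx": 0, "wy": 0, "wz": 0}, {"jaw": -1, "tx": 1, "ty": 4, "tz": 0, "wx": 0, "wy": 0, "wz": 0}, {"jaw": -1, "tx": 1, "ty": 4, "tz": 0, "wx": 0, "wy": 0, "wz": 0}, {"jaw": -1, "tx": 0, "ty": 0, "tz": 0, "wx": 0, "wy": 0, "wz": 0}, {"jaw": -1, "tx": 0, "ty": 0, "tz": 0, "wx": 0, "wy": 0, "wz": 0}]}}

```text
clock: 10.05
tcp_pos: [0.4641, 0.2832, 0.4]
orientation: [-0.001, 0.168, 0.986, -0.001]
wrist_force: [0.2, 0.5, 0.4]
finger_gap: 0.0
```

```bash
python3 - <<'E'
from h import *
s=eyes.read_camera('side');t=eyes.read_camera('top')
cv2.imwrite('pics/s7.png',cv2.resize(s[150:250,215:365],(750,500),interpolation=cv2.INTER_CUBIC))
cv2.imwrite('pics/t7.png',cv2.resize(t[150:290,130:335],(800,546),interpolation=cv2.INTER_CUBIC))
p=get_state(); print(p['clock'],p['tcp_pos'],p['wrist_force'])
print('side white',blobs(s,(190,185,190),(255,255,255),(290,195,325,232)))
print('top white',blobs(t,(190,190,190),(255,255,255),(210,220,270,260)))
print('top knob',blobs(t,(0,0,0),(50,50,50),(225,185,272,217),8),'expect fast',proj('top',[[.515,-.045,.132]]))
E
```

```text
10.15 [0.46424585 0.28255769 0.4004271 ] [ 0.53306172 -0.53531709  0.21967597]
side white [([14, 10, 11, 9, 85], [309.19, 208.55]), ([0, 14, 20, 20, 191], [297.99, 218.88]), ([23, 26, 12, 11, 98], [319.67, 226.86])]
top white [([12, 9, 12, 11, 91], [227.07, 234.03]), ([36, 17, 13, 12, 124], [251.85, 242.37])]
top knob [([5, 9, 9, 10, 65], [233.88, 198.43])] expect fast [[234.35809013 198.74274728]]
```

View pics/s7.png

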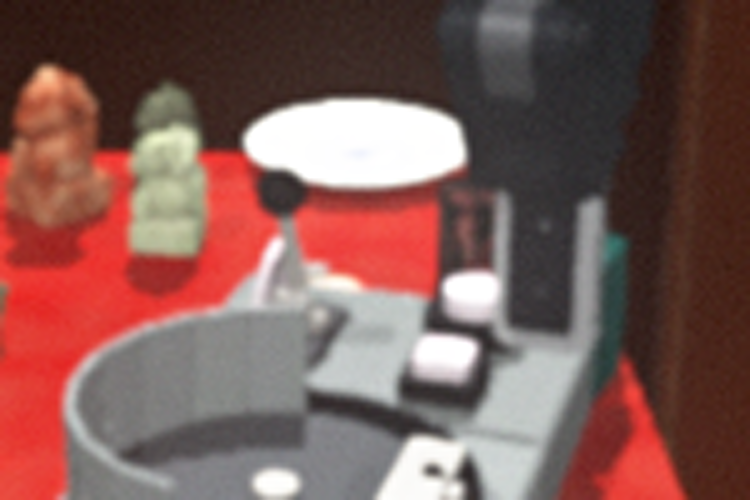

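View pics/t7.png

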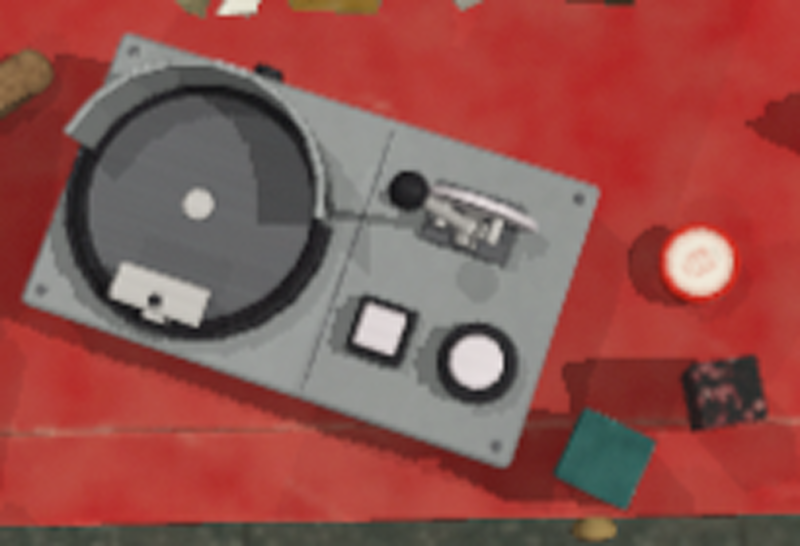

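```bash
python3 - <<'E'
from h import *
for z in (.0665,.0705,.0725,.0745,.0765,.0785): print(z,proj('side',[[.4333,-.0900,z],[.4333,-.0760,z],[.4333,-.0620,z]]).round(2).tolist())
a=cv2.imread('pics/side0.png')
print(a[200:212,305:315].mean(axis=(1,2)).round())
b=cv2.imread('pics/c6.png')
# widths of bright cap per row, before / pressed
for nm,im in(('before',b[:,:400]),('pressed',b[:,400:])):
    g=im.min(axis=2)
    for r in range(76,160,8):
        w=np.where(g[r,130:280]>110)[0]
        print(nm,195+(r+.5)/8-.5, (w.min()+130,w.max()+130,g[r,130:280].max()) if len(w) else None)
E
```

```text
0.0665 [[308.27, 208.36], [309.01, 211.15], [309.78, 214.02]]
0.0705 [[308.33, 206.63], [309.08, 209.4], [309.85, 212.26]]
0.0725 [[308.36, 205.77], [309.11, 208.53], [309.88, 211.37]]
0.0745 [[308.4, 204.9], [309.15, 207.65], [309.92, 210.48]]
0.0765 [[308.43, 204.04], [309.18, 206.77], [309.95, 209.59]]
0.0785 [[308.46, 203.17], [309.21, 205.89], [309.99, 208.7]]
[ 69.  67.  66.  82. 158. 243. 255. 255. 255. 254. 245. 227.]
before 204.0625 (np.int64(164), np.int64(237), np.uint8(187))
before 205.0625 (np.int64(151), np.int64(252), np.uint8(255))
before 206.0625 (np.int64(146), np.int64(258), np.uint8(255))
before 207.0625 (np.int64(144), np.int64(261), np.uint8(255))
before 208.0625 (np.int64(145), np.int64(262), np.uint8(255))
before 209.0625 (np.int64(146), np.int64(260), np.uint8(255))
before 210.0625 (np.int64(147), np.int64(259), np.uint8(250))
before 211.0625 (np.int64(148), np.int64(258), np.uint8(233))
before 212.0625 (np.int64(152), np.int64(255), np.uint8(225))
before 213.0625 (np.int64(160), np.int64(248), np.uint8(202))
before 214.0625 (np.int64(183), np.int64(231), np.uint8(139))
pressed 204.0625 (np.int64(153), np.int64(243), np.uint8(143))
pressed 205.0625 (np.int64(151), np.int64(243), np.uint8(142))
pressed 206.0625 (np.int64(151), np.int64(242), np.uint8(139))
pressed 207.0625 (np.int64(150), np.int64(242), np.uint8(139))
pressed 208.0625 (np.int64(149), np.int64(245), np.uint8(157))
pressed 209.0625 (np.int64(146), np.int64(252), np.uint8(201))
pressed 210.0625 (np.int64(144), np.int64(257), np.uint8(226))
pressed 211.0625 (np.int64(145), np.int64(258), np.uint8(213))
pressed 212.0625 (np.int64(151), np.int64(254), np.uint8(213))
pressed 213.0625 (np.int64(159), np.int64(245), np.uint8(201))
pressed 214.0625 (np.int64(181), np.int64(229), np.uint8(140))
```

```bash
python3 -c "
from workcell import env,get_state
print(env.hand_in()); print(get_state()['clock'])"
```

```text
the job is handed in; nothing more can be done
None
the job is handed in; nothing more can be done
```

I pushed the lever from off past slow to fast with the closed fingertips, then pressed the round start button fully down and released it. I handed the job in at about 10 s; it reported no verdict.

- **Lever:** In the last top picture the knob was within 0.6 px of where fast should put it. It stayed there after the fingers left, and the force had dropped to near zero.
- **Start button:** While pressed, the cap had gone down about 6 to 7 mm in the side picture. With the arm away, both pictures show it up again.
- **Stop key and bystanders:** The stop key looked unchanged in both pictures. The two stones and the pot look unmoved in the last top picture, judged by eye and not measured.
- **Robot at the end:** It was clear of everything, with the wrist force near zero.

**Disagreements:**
- **Button height:** My first estimate of the start button's top (72.5 mm) was about 4 mm too low, because the side of the cap was counted in. The top is really at about 76.5 mm.
- **Press force:** Because of that, the fingertips pressed against the button's end stop with about 52 N (54 N with the sideways part). This is below the 120 N wrist limit. The 40 N limit is for the arm and gripper body, and I took it not to cover the fingertips.

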